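# Feel out the full tin and stow it under its lid

## Robot

A 6-joint arm with a two-finger parallel gripper is mounted at the origin on the work surface. World frame = base frame: x ahead of the robot, y to its left, z up, the work surface at z = 0. Lengths are in m, angles in rad, forces in N, time in s.
With the tool pointing down it reaches from about 0.25 to 0.775 m from the base axis. Payload 4 kg.
Tool frame: the origin (TCP) lies midway between the tips of the shut fingers; the grasp point (between the pads) lies 19 mm behind it; z points along the fingers, y is the line along which they close (so a half turn about z gives the same grasp; the last joint's range is limited). The gripper opens to 94 mm and grips with 3 to 60 N. Pads are 16 mm wide; open, the fingers measure 119 mm over their backs; the gripper's body (75 mm by 177 mm) begins 78 mm behind the grasp point.
Start: joints at [1.146, 0.087, 1.371, -0, 1.684, -0.103], TCP at [0.174, 0.522, 0.206] pointing down, gripper open.
Joint ranges: [-3.1, 3.1], [-0.76, 2.03], [0.27, 2.55], [-1.08, 4.22], [0.17, 2.65], [-2.57, 2.57]. Speed limits (rad/s): [2.79, 2.79, 3.14, 3.14, 3.14, 3.14].

## Interface

Orientations are given as [roll, pitch, yaw] about the fixed x, y, z axes, in that order (R = Rz(yaw) Ry(pitch) Rx(roll)).
In Python, from bench import robot gives the robot as it stands. The module is installed in compiled form; this text tells all that it offers.
- The arm moves only by the tool arm_command, never from a script. Its argument "targets" is a list of rows, each a list of 4 numbers: the shift along the world's x, y, z as a fraction of full scale, then the turn about the world's z as a fraction of full scale. A call has 1 to 8 rows; each row is the pose to reach, as a shift and turn from the pose commanded when the call began; what a row does not reach only later rows make up. Full scale, the value 1, is 0.5 m for a shift and 120 degrees for a turn. A row lasts 1/12 s, in which the tool goes at most 41.7 mm and 7.16 degrees, less where a joint would pass 70% of its speed; a pose out of reach is approached as far as the arm can. A call with a number of a shift or a turn outside -1 to 1 is refused whole. A call with a gripper value outside its range is refused whole. "claw" is the closure, from 0 (fully open) to 1 (shut), set as the call begins (left out, the last holds). The fingers move at their own pace and stop on an object; the grip force is fixed at half the most. Time passes only in rows, so rows that repeat a pose let the fingers close. It gives the time, the measured TCP pose, the force, the opening and the grip force at its end, in the units of the state.
- robot.get_obs(): the state, without advancing time (a new reading comes with each control period).
- robot.snapshot(name): name is "scene" or "top" or "wrist"; returns the picture (420x560x3 uint8, red, green, blue); there is no depth.
- robot.camera_info(name): a dict with "vfov" (degrees; the focal length in pixels is half the picture's height over the tangent of half this angle, whatever the lens; pixels are square), "cx", "cy" (the principal point, pixels), "extrinsics" (4x4, takes a point from camera to world coordinates); the wrist camera has in their place "T_tool_cam" (4x4, takes a point from camera to tool coordinates, whose origin is the TCP and whose axes are the flange's). Camera axes: x right, y up, looking along -z (the intrinsics and any distortion apply to the point x, -y, -z); pixel columns grow to the right and rows downward; lengths in m; the calibration is good to about 2 mm. The wrist camera is an equidistant fisheye: a pixel r from the principal point sees the ray r / f radians off the axis. A picture is of the moment at which its call begins: read the wrist's pose just before it. camera_info takes no time and is no camera call.
- robot.close_job(): hands the job in; it is judged then, once.
The state is a dict: "time": time; "joint_positions": joint angles; "qvel": joint speeds; "joint_torque": joint torques, N m; "tool_pos": TCP position; "ee_rot": TCP orientation; "wrist_force": force on the tool from outside, world axes, zero at the start; "wrist_torque": the same for the moment, N m; "width": finger opening in m; "finger_force": force on a finger pad.
Only numpy, scipy, OpenCV 4.12 (cv2) and the standard library are available. Lean on these libraries where they do the work, as an engineer would, in place of code of your own. Each camera call takes 0.05 s, during which the arm holds its last target. There are 200 camera calls.

## Task

One of the three closed tins is full and the other two are nearly empty: nudge them along the shelf to feel which one is full, and slide that one into the organizer's lowest bay until it meets the stop. Then press its lid down until it is fully home. Slide the tins, do not lift or tip them, leave the two empties standing outside the bay, and leave the other things on the shelf where they are.

Things in the scene. Friction and masses are not known exactly. Their poses are not given: they have to be found in the camera images.
- tin_a: one of three same-looking closed round steel tins in a row, 92 mm across (too wide to grip), 48 mm tall below a flat push-on lid. Origin: centre of the underside, z up, yaw means nothing. One of the three (it differs from run to run) is full, 0.6 to 0.85 kg in all; the others are nearly empty, about 0.16 kg. Pushed along the shelf, the full one drags over three times as hard
- lid_a (a joint): how far the lid of tin_a is pushed on, in m: at the start 0 to 0.001 (loosely on, 5 mm proud, lid top 57 mm above the shelf), 0.005 fully home (lid top 52 mm above the shelf); it is stiff (about 8 N) and stays where it is left
- tin_b: one of three same-looking closed round steel tins in a row, 92 mm across (too wide to grip), 48 mm tall below a flat push-on lid. Origin: centre of the underside, z up, yaw means nothing. One of the three (it differs from run to run) is full, 0.6 to 0.85 kg in all; the others are nearly empty, about 0.16 kg. Pushed along the shelf, the full one drags over three times as hard
- lid_b (a joint): how far the lid of tin_b is pushed on, in m: at the start 0 to 0.001 (loosely on, 5 mm proud, lid top 57 mm above the shelf), 0.005 fully home (lid top 52 mm above the shelf); it is stiff (about 8 N) and stays where it is left
- tin_c: one of three same-looking closed round steel tins in a row, 92 mm across (too wide to grip), 48 mm tall below a flat push-on lid. Origin: centre of the underside, z up, yaw means nothing. One of the three (it differs from run to run) is full, 0.6 to 0.85 kg in all; the others are nearly empty, about 0.16 kg. Pushed along the shelf, the full one drags over three times as hard
- lid_c (a joint): how far the lid of tin_c is pushed on, in m: at the start 0 to 0.001 (loosely on, 5 mm proud, lid top 57 mm above the shelf), 0.005 fully home (lid top 52 mm above the shelf); it is stiff (about 8 N) and stays where it is left
- organizer: fixed orange plastic stepped three-tier organizer. Lowest tier: a bay for one tin (see seat). Upper tiers, 200 mm wide, begin 54 mm behind the bay's centre (top 90 mm high) and 110 mm behind (top 160 mm), and end 210 mm behind. Origin: bay's centre at shelf height; y points into the bay towards the stop (roughly the robot's left), x along the stop
- seat (a point): bay's centre at shelf height = centre of a tin's underside when it touches the stop; axes as the organizer's. The bay is open at the top and front and has no floor (the tin slides on the shelf): stop wall 60 mm high, 46 mm behind the centre; side rails 34 mm high, 104 mm apart inside, to 35 mm before the centre, then flared out to 58 mm before it and 65 mm to each side
- table: green powder-coated metal shelf board on which everything stands, top at z = 0
- gauge: bystander: pencil-style stainless tyre pressure gauge, 13 mm thick, about 145 mm long, lying between two of the tins along the shelf's depth; origin under its middle, x along it
- adapter: bystander: steel breaker-bar adapter standing upright: 32 mm round, 30 mm high, with a 13 mm square drive to 50 mm; origin at its foot
- pry_tool: bystander: yellow hubcap pry tool lying flat, about 190 x 30 x 13 mm; origin under its handle's middle, x along it
- wrench: bystander: steel wrench lying behind the tins, along x; origin under it
- lube_can: bystander: plain aluminium can, 60 mm across, 100 mm tall, standing; origin at its foot
- grease_jar: bystander: grey jar, 70 mm across, 80 mm tall, standing; origin at its foot
- socket: bystander: steel wheel-nut socket standing on end, 38 mm across, 50 mm tall; origin at its foot
Not all that is in view belongs to the job. What is shaped like the tin_c but blue or purple is not meant.

How it is judged:
By the outcome, as a careful person would: the job done as asked, in the order asked, and still so for the second after the job is handed in, with the robot touching nothing.
It also fails if it takes over 70 s, if anything falls off the work surface, if the arm or the gripper's body presses on something with over 40 N, if the wrist force passes 120 N, or if a joint passes its speed limit or range.

## Working session

There is one attempt and no reset: what is moved stays moved. The work goes in short steps, Python scripts to look and compute and a tool call to move; the robot and the scene stay as the last step left them, time stands still between calls to the robot, and variables do not carry over. Pictures are saved under pics/ and viewed, at most 10 in all, crops included, and the job is handed in when it is done.

Besides the shell and the picture viewer there is one more tool, called after ">>>" by a JSON object that holds its "fn" and its "kwargs", one argument or row to a line. arm_command: Moves the arm, as the interface text tells. Shift numbers are shares of 0.5 m and turn numbers shares of 120 degrees, none past 1 either way. Its arguments: {"type":"object","properties":{"targets":{"type":"array"},"claw":{"type":"number"}},"required":["targets"]}

```bash
mkdir -p pics
python3 - <<'E'
from bench import robot
import cv2,numpy as np
o=robot.get_obs();print(o)
for n in("top","scene"):
    cv2.imwrite(f"pics/{n}0.png",robot.snapshot(n)[:,:,::-1]); print(n,robot.camera_info(n))
print(robot.camera_info("wrist"))
E
```

```text
{'time': 0.0, 'joint_positions': array([ 1.14592974e+00,  8.79494287e-02,  1.37225110e+00,  6.52794239e-06,
        1.68360799e+00, -1.03124045e-01]), 'qvel': array([-0.00036474,  0.00054105, -0.00106605,  0.00044037,  0.00017385,
       -0.00067198]), 'joint_torque': array([ 1.88344333e-03, -3.40193582e+01, -3.02421927e+01,  7.19947717e-02,
        3.31548590e-02, -1.75135842e-04]), 'tool_pos': array([0.17370607, 0.5212644 , 0.20430884]), 'ee_rot': array([-3.13938923e+00, -2.34557070e-04,  2.81985058e+00]), 'wrist_force': array([0.34609128, 0.7311327 , 0.91622283]), 'wrist_torque': array([-0.01134319,  0.04501743, -0.02973017]), 'finger_force': 0.0, 'width': 0.09438568974769956}
top {'vfov': 55.50330615768239, 'cx': 282.74167492064237, 'cy': 207.6274651239605, 'extrinsics': array([[-0.02184394,  0.99596143, -0.08708431,  0.47690182],
       [-0.99974758, -0.02130278,  0.00713889, -0.05166177],
       [ 0.00525492,  0.08721827,  0.99617537,  1.1990493 ],
       [ 0.        ,  0.        ,  0.        ,  1.        ]])}
scene {'vfov': 47.502187355950845, 'cx': 270.3687278555334, 'cy': 208.2160807821617, 'extrinsics': array([[ 0.8185379 , -0.30406643,  0.48738004,  1.12069105],
       [ 0.57436677,  0.418541  , -0.70350995, -0.79096463],
       [ 0.00992523,  0.85578446,  0.51723732,  0.63378788],
       [ 0.        ,  0.        ,  0.        ,  1.        ]])}
{'vfov': 65.70646984690485, 'cx': 273.0395640403179, 'cy': 203.9189045544805, 'T_tool_cam': array([[ 3.33534480e-04,  9.64992590e-01,  2.62276933e-01,
         7.72241374e-02],
       [ 9.99999400e-01, -5.95635822e-04,  9.19828798e-04,
         4.47709300e-04],
       [ 1.04384951e-03,  2.62276468e-01, -9.64992210e-01,
        -1.78869360e-01],
       [ 0.00000000e+00,  0.00000000e+00,  0.00000000e+00,
         1.00000000e+00]])}
```

View pics/top0.png

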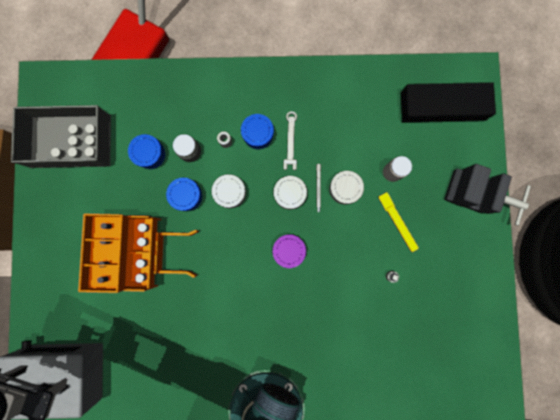

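View pics/scene0.png

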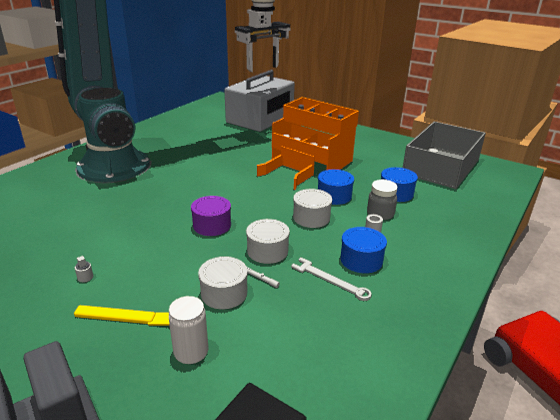

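Top view: the steel tins are at px (228,191), (290,192) and (347,187). The blue lookalikes are at (145,151), (184,194) and (258,130), and the purple one at (289,251), so none of those are meant. The gauge is at (319,188). The organizer's mouth faces right, with rail tips at about (197,233) and (197,273).

```bash
cat > h.py <<'E'
import numpy as np,cv2
from bench import robot
def cam(n):
    c=robot.camera_info(n);return 210/np.tan(np.radians(c['vfov']/2)),c['cx'],c['cy'],c['extrinsics']
def px2w(n,u,v,z):
    f,cx,cy,E=cam(n);d=E[:3,:3]@np.array([(u-cx)/f,-(v-cy)/f,-1]);t=(z-E[2,3])/d[2];return E[:3,3]+t*d
def w2px(n,p):
    f,cx,cy,E=cam(n);q=E[:3,:3].T@(np.array(p)-E[:3,3]);return cx+f*q[0]/-q[2],cy-f*q[1]/-q[2]
E
python3 - <<'E'
from h import *
im=cv2.imread("pics/top0.png")
hsv=cv2.cvtColor(im,cv2.COLOR_BGR2HSV)
def blobs(m,z,name):
    n,l,s,c=cv2.connectedComponentsWithStats(m.astype(np.uint8))
    for i in range(1,n):
        if s[i,4]>60 and 60<s[i,1]<320: print(name,s[i],c[i].round(1),px2w("top",*c[i],z)[:2].round(4))
H,S,V=cv2.split(hsv)
blobs((S<70)&(V>120),.057,"white")
blobs((H>105)&(H<170)&(S>100)&(V>80),.057,"blue")
blobs((H<18)&(S>150)&(V>80),.034,"orange")
blobs((H>22)&(H<35)&(S>150),.0,"yellow")
for z,pts in {.034:[(197,233),(158,236),(158,271),(197,273),(190,234),(190,273)],.06:[(158,218),(158,290)],.16:[(82,214),(80,290),(124,215),(121,291)]}.items():
    for p in pts: print(z,p,px2w("top",*p,z)[:2].round(4))
c=im[195:310,60:220];cv2.imwrite("pics/c1.png",cv2.resize(c,None,fx=5,fy=5,interpolation=cv2.INTER_CUBIC))
E
```

```text
white [283 111  14  59 480] [290.2 141.5] [ 0.7696 -0.0859]
white [  36  117   61   44 2113] [ 64.3 137.7] [0.7946 0.5709]
white [217 131  13  14 109] [223.1 137.4] [0.7859 0.1094]
white [172 134  23  22 400] [183.3 144.6] [0.7668 0.2254]
white [391 156  21  21 367] [401.  166.1] [ 0.6905 -0.4059]
white [316 163   5  49 199] [318.3 186.5] [ 0.6356 -0.1639]
white [331 170  33  34 891] [347.  186.6] [ 0.6337 -0.2466]
white [211 174  34  34 899] [227.7 190.4] [0.63   0.0976]
white [273 175  34  34 903] [289.6 191.6] [ 0.6226 -0.0808]
white [  0 250  13  27 327] [  5.7 263. ] [0.4362 0.7267]
white [ 515  279   45  141 4315] [538.3 361.1] [ 0.1321 -0.7629]
blue [241 114  33  33 836] [256.9 130. ] [0.806  0.0107]
blue [128 135  33  32 840] [144.4 150.3] [0.7524 0.3381]
blue [167 178  33  33 870] [183.1 193.9] [0.6226 0.2261]
blue [273 235  33  33 872] [289.  250.8] [ 0.4531 -0.0749]
orange [  80  215   44   77 1111] [ 98.7 254.4] [0.4543 0.4754]
orange [ 124  216   30   74 1263] [136.6 251.3] [0.4609 0.3661]
orange [100 221  15   9  62] [108.1 225.1] [0.5385 0.4496]
orange [153 232  13  42 188] [156.4 252.6] [0.456  0.3088]
orange [ 96 274  16  10  68] [104.6 277.9] [0.3867 0.4571]
yellow [378 193  40  59 596] [397.7 221. ] [ 0.5339 -0.4054]
0.034 (197, 233) [0.51   0.1911]
0.034 (158, 236) [0.5037 0.3044]
0.034 (158, 271) [0.4029 0.3039]
0.034 (197, 273) [0.3947 0.1915]
0.034 (190, 234) [0.5075 0.2115]
0.034 (190, 273) [0.3952 0.2117]
0.06 (158, 218) [0.5544 0.2967]
0.06 (158, 290) [0.3517 0.2956]
0.16 (82, 214) [0.5623 0.4636]
0.16 (80, 290) [0.3672 0.4645]
0.16 (124, 215) [0.5573 0.3545]
0.16 (121, 291) [0.3623 0.3597]
```

View pics/c1.png

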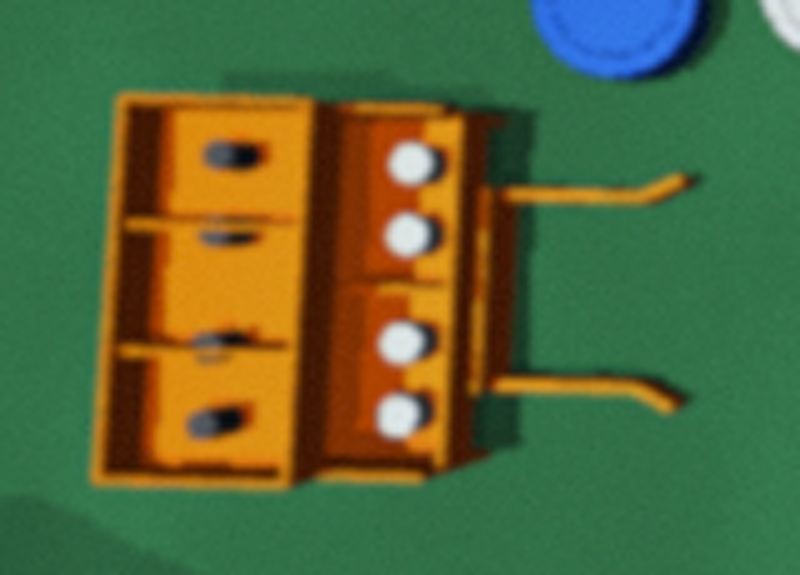

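Run:
```python
from h import *
from scipy.optimize import least_squares
# crop px -> img px; local organiser pts (x,y,z): guess robot-left y-> x local is... y_local=+Y world => x_local=+X*? right-handed: x_local ~ +? z up, y=+Y => x=+X
P=[((640,196),(.054,-.035,.034)),((632,386),(-.054,-.035,.034)),((690,178),(.066,-.058,.034)),((676,408),(-.066,-.058,.034)),
((505,193),(.054,.046,.034)),((495,384),(-.054,.046,.034)),((120,93),(.1,.21,.16)),((95,487),(-.1,.21,.16)),((313,97),(.1,.11,.16)),((290,490),(-.1,.11,.16)),((466,112),(.1,.054,.09)),((436,472),(-.1,.054,.09))]
uv=[((a[0]+.5)/5-.5+60,(a[1]+.5)/5-.5+195) for a,_ in P]
def r(q):
    c,s=np.cos(q[2]),np.sin(q[2])
    return np.ravel([np.subtract(w2px("top",(q[0]+c*l[0]-s*l[1],q[1]+s*l[0]+c*l[1],l[2])),u) for (_,l),u in zip(P,uv)])
s=least_squares(r,[.45,.26,0],loss='soft_l1');print(s.x,np.degrees(s.x[2]));print(r(s.x).reshape(-1,2).round(1))
im=cv2.imread("pics/scene0.png");hsv=cv2.cvtColor(im,cv2.COLOR_BGR2HSV)
for p in [(.63,.0976),(.6226,-.0808),(.6337,-.2466),(.6226,.2261)]: print(np.round(w2px("scene",(*p,.057)),1))
print(np.round(w2px("scene",(s.x[0],s.x[1],0)),1))
# exact pos of things
```

```text
[ 0.45442233  0.25397198 -0.04543383] -2.603166761532469
[[ 0.7  0.5]
 [ 0.6 -0. ]
 [-1.3  0.1]
 [-0.4 -0. ]
 [-0.2  0.4]
 [-0.1 -0.3]
 [ 0.1  0.2]
 [-0.1 -0.7]
 [-0.   0.3]
 [-0.  -0.4]
 [-0.5 -0.5]
 [ 1.7  0.5]]
[312.6 196.9]
[267.8 228.8]
[222.7 269.4]
[335.2 176.5]
[287.1 174.7]
```

>>> {"fn": "arm_command", "kwargs": {
  "targets": [
    [0.732,-0.846,0.04,0.153],
    [0.732,-0.846,0.04,0.153],
    [0.732,-0.846,0.04,0.153],
    [0.732,-0.846,0.04,0.153],
    [0.732,-0.846,0.04,0.153],
    [0.732,-0.846,0.04,0.153],
    [0.732,-0.846,0.04,0.153],
    [0.732,-0.846,0.04,0.153]
  ],
  "claw": 0.47
}}

```text
time: 0.77
tool_pos: [0.3885, 0.2729, 0.2169]
ee_rot: [-3.142, -0.0, 3.14]
wrist_force: [1.1, 1.4, 0.2]
width: 0.0502
finger_force: 0.0
```

>>> {"fn": "arm_command", "kwargs": {
  "targets": [
    [0.29,-0.342,0,0],
    [0.29,-0.342,0,0],
    [0.29,-0.342,0,0],
    [0.29,-0.342,0,0],
    [0.29,-0.342,0,0],
    [0.29,-0.342,-0.1,0],
    [0.29,-0.342,-0.2,0],
    [0.29,-0.342,-0.3,0]
  ]
}}

```text
time: 1.43
tool_pos: [0.5338, 0.1025, 0.093]
ee_rot: [3.141, 0.002, 3.137]
wrist_force: [0.9, 0.4, -1.4]
width: 0.0498
finger_force: 0.0
```

>>> {"fn": "arm_command", "kwargs": {
  "targets": [
    [0,0,-0.07,0],
    [0,0,-0.095,0],
    [0,0,-0.095,0],
    [0,0,-0.095,0]
  ]
}}

```text
time: 1.77
tool_pos: [0.5328, 0.1042, 0.0473]
ee_rot: [3.141, -0.0, 3.14]
wrist_force: [0.2, -0.1, -0.2]
width: 0.0497
finger_force: 0.0
```

>>> {"fn": "arm_command", "kwargs": {
  "targets": [
    [0,-0.013,-0.054,0],
    [0,-0.013,-0.054,0],
    [0.04,-0.013,-0.054,0],
    [0.074,-0.013,-0.054,0],
    [0.074,-0.013,-0.054,0],
    [0.074,-0.013,-0.054,0]
  ]
}}

```text
time: 2.27
tool_pos: [0.5714, 0.0979, 0.0225]
ee_rot: [3.141, 0.004, 3.14]
wrist_force: [-0.9, -0.3, -0.5]
width: 0.0501
finger_force: 0.0
```

>>> {"fn": "arm_command", "kwargs": {
  "targets": [
    [0.006,0,0,0],
    [0.012,0,0,0],
    [0.018,0,0,0],
    [0.024,0,0,0]
  ]
}}

```text
time: 2.6
tool_pos: [0.5815, 0.0977, 0.0201]
ee_rot: [3.141, 0.0, 3.14]
wrist_force: [0.0, -0.3, -0.1]
width: 0.05
finger_force: 0.0
```

>>> {"fn": "arm_command", "kwargs": {
  "targets": [
    [0.006,0,0,0],
    [0.012,0,0,0]
  ]
}}

```text
time: 2.77
tool_pos: [0.5855, 0.0971, 0.0194]
ee_rot: [-3.141, -0.005, 3.14]
wrist_force: [-6.3, -1.2, 3.2]
width: 0.0498
finger_force: 3.2
```

>>> {"fn": "arm_command", "kwargs": {
  "targets": [
    [0.006,0,0,0],
    [0.012,0,0,0]
  ]
}}

```text
time: 2.93
tool_pos: [0.5912, 0.0972, 0.0192]
ee_rot: [-3.141, -0.006, 3.14]
wrist_force: [-6.8, 0.3, 3.4]
width: 0.0497
finger_force: 3.1
```

T1 drags at about 6.5 N, which is too much for a 0.16 kg tin. I'll nudge its neighbour for comparison.

>>> {"fn": "arm_command", "kwargs": {
  "targets": [
    [-0.083,0,0,0],
    [-0.11,-0.08,0,0],
    [-0.11,-0.16,0,0],
    [-0.11,-0.24,0,0],
    [-0.11,-0.32,0,0],
    [-0.11,-0.356,0,0],
    [-0.06,-0.356,0,0],
    [-0.046,-0.356,0,0]
  ]
}}

```text
time: 3.6
tool_pos: [0.5726, -0.0823, 0.0199]
ee_rot: [-3.141, 0.003, 3.137]
wrist_force: [-0.4, 1.1, 0.1]
width: 0.0497
finger_force: 0.0
```

>>> {"fn": "arm_command", "kwargs": {
  "targets": [
    [0.006,0,0,0],
    [0.012,0,0,0],
    [0.018,0,0,0],
    [0.024,0,0,0]
  ]
}}

```text
time: 3.93
tool_pos: [0.5821, -0.0797, 0.0196]
ee_rot: [3.141, -0.001, 3.141]
wrist_force: [-0.7, -0.3, -0.1]
width: 0.0497
finger_force: 0.5
```

>>> {"fn": "arm_command", "kwargs": {
  "targets": [
    [0.006,0,0,0],
    [0.012,0,0,0]
  ]
}}

```text
time: 4.1
tool_pos: [0.5885, -0.0798, 0.0197]
ee_rot: [3.141, -0.0, 3.141]
wrist_force: [-0.9, -0.3, -0.2]
width: 0.0495
finger_force: 0.5
```

T2 drags at about 0.9 N, so it is empty, and the tin at y=0.098 is the full one. Next I go over and behind it.

>>> {"fn": "arm_command", "kwargs": {
  "targets": [
    [-0.02,0,0.06,0],
    [-0.02,0,0.14,0],
    [0.02,0.06,0.17,0],
    [0.08,0.12,0.17,0],
    [0.14,0.18,0.17,0],
    [0.2,0.24,0.17,0],
    [0.236,0.3,0.17,0],
    [0.236,0.356,0.17,0]
  ]
}}

```text
time: 4.77
tool_pos: [0.7094, 0.0999, 0.1034]
ee_rot: [3.141, 0.002, 3.141]
wrist_force: [-0.4, -0.1, 0.3]
width: 0.0501
finger_force: 0.0
```

>>> {"fn": "arm_command", "kwargs": {
  "targets": [
    [0,0,0,0],
    [0,0,0,0]
  ]
}}

```text
time: 4.93
tool_pos: [0.7066, 0.0996, 0.1041]
ee_rot: [-3.141, -0.0, -3.14]
wrist_force: [-0.1, -0.9, -0.1]
width: 0.05
finger_force: 0.0
```

>>> {"fn": "arm_command", "kwargs": {
  "targets": [
    [0,-0.004,-0.08,0],
    [0,-0.004,-0.15,0],
    [0,-0.004,-0.168,0],
    [0,-0.004,-0.168,0],
    [-0.02,-0.004,-0.168,0],
    [-0.04,-0.004,-0.168,0],
    [-0.06,-0.004,-0.168,0],
    [-0.08,-0.004,-0.168,0]
  ]
}}

```text
time: 5.6
tool_pos: [0.6696, 0.095, 0.0246]
ee_rot: [3.141, 0.009, 3.139]
wrist_force: [3.1, -0.0, -2.1]
width: 0.0501
finger_force: 1.9
```

>>> {"fn": "arm_command", "kwargs": {
  "targets": [
    [-0.02,0,0,0],
    [-0.04,0,0,0],
    [-0.06,0,0,0],
    [-0.08,0,0,0],
    [-0.1,0,0,0],
    [-0.12,0,0,0],
    [-0.14,0,0,0],
    [-0.16,0,0,0]
  ]
}}

```text
time: 6.27
tool_pos: [0.5895, 0.0948, 0.0244]
ee_rot: [3.141, 0.009, 3.139]
wrist_force: [3.9, -0.1, -1.4]
width: 0.05
finger_force: 1.9
```

>>> {"fn": "arm_command", "kwargs": {
  "targets": [
    [-0.025,0,0,0],
    [-0.05,0,0,0],
    [-0.075,0,0,0],
    [-0.1,0,0,0],
    [-0.125,0,0,0],
    [-0.15,0,0,0],
    [-0.17,0,0,0],
    [-0.185,0,0,0]
  ]
}}

```text
time: 6.93
tool_pos: [0.497, 0.0952, 0.0242]
ee_rot: [3.141, 0.009, 3.139]
wrist_force: [5.7, -0.7, 0.6]
width: 0.0495
finger_force: 2.8
```

>>> {"fn": "arm_command", "kwargs": {
  "targets": [
    [0,0,0,0],
    [0.06,0,0,0]
  ]
}}

```text
time: 7.1
tool_pos: [0.5194, 0.0956, 0.0209]
ee_rot: [3.142, -0.006, 3.141]
wrist_force: [-1.0, -0.6, -0.7]
width: 0.0496
finger_force: 0.0
```

Run:
```python
from h import *
print(robot.get_obs()['tool_pos'])
im=robot.snapshot("top")[:,:,::-1].copy();cv2.imwrite("pics/top1.png",im)
cv2.imwrite("pics/c2.png",cv2.resize(im[150:310,100:320],None,fx=3,fy=3,interpolation=cv2.INTER_CUBIC))
print(w2px("top",(.447,.097,.057)))
```

```text
[0.51942872 0.09564701 0.0208927 ]
(np.float64(228.55115021938667), np.float64(254.28031691595868))
```

View pics/c2.png

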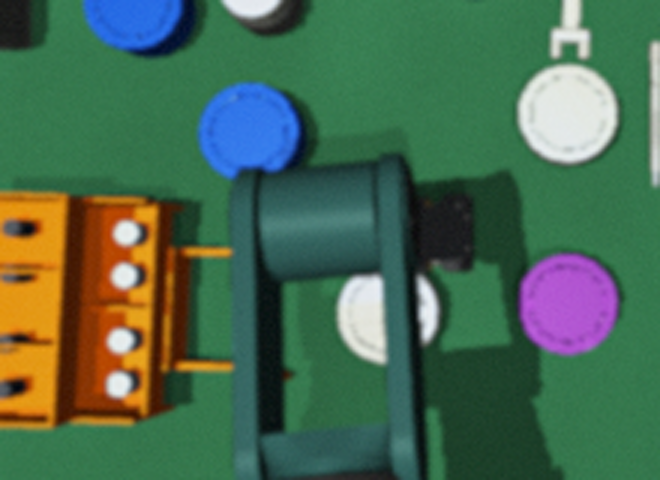

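The full tin is at px (229,255), next to the predicted (228.6,254.3) on the bay's axis. T2, the purple tin and the wrench are undisturbed. Next I go round to the -y side.

>>> {"fn": "arm_command", "kwargs": {
  "targets": [
    [0,0,0.08,0],
    [0,0,0.16,-0.05],
    [0,0,0.2,-0.11],
    [-0.04,-0.04,0.2,-0.17],
    [-0.08,-0.08,0.2,-0.23],
    [-0.12,-0.12,0.2,-0.29],
    [-0.152,-0.13,0.2,-0.35],
    [-0.152,-0.13,0.2,-0.41]
  ]
}}

```text
time: 7.82
tool_pos: [0.4451, 0.0294, 0.1208]
ee_rot: [-3.139, -0.002, 2.277]
wrist_force: [0.1, 0.3, 0.4]
width: 0.0499
finger_force: 0.0
```

>>> {"fn": "arm_command", "kwargs": {
  "targets": [
    [0,0,0,-0.06],
    [0,0,0,-0.12],
    [0,0,0,-0.18],
    [0,0,0,-0.24],
    [0,0,0,-0.3],
    [0,0,0,-0.36],
    [0,0,0,-0.362],
    [0,0,0,-0.362]
  ]
}}

```text
time: 8.48
tool_pos: [0.4478, 0.0305, 0.1208]
ee_rot: [-3.14, -0.0, 1.53]
wrist_force: [-0.7, -0.0, 0.2]
width: 0.0498
finger_force: 0.0
```

>>> {"fn": "arm_command", "kwargs": {
  "targets": [
    [-0.007,0,-0.08,0],
    [-0.007,0,-0.16,0],
    [-0.007,0,-0.2,0],
    [-0.007,0,-0.2,0],
    [-0.007,0,-0.2,0],
    [-0.0065,0.02,-0.2,0],
    [-0.005,0.04,-0.2,0],
    [-0.004,0.06,-0.2,0]
  ]
}}

```text
time: 9.15
tool_pos: [0.4479, 0.06, 0.0231]
ee_rot: [3.137, 0.003, 1.528]
wrist_force: [-0.3, -5.1, 1.7]
width: 0.05
finger_force: 2.5
```

>>> {"fn": "arm_command", "kwargs": {
  "targets": [
    [0.001,0.02,0,0],
    [0.002,0.04,0,0],
    [0.003,0.06,0,0],
    [0.004,0.08,0,0],
    [0.005,0.1,0,0],
    [0.006,0.12,0,0],
    [0.007,0.14,0,0],
    [0.008,0.16,0,0]
  ]
}}

```text
time: 9.82
tool_pos: [0.4516, 0.1405, 0.0231]
ee_rot: [3.137, 0.003, 1.529]
wrist_force: [-0.0, -6.0, 2.2]
width: 0.0499
finger_force: 2.6
```

>>> {"fn": "arm_command", "kwargs": {
  "targets": [
    [0,0.018,0,0],
    [0,0.036,0,0],
    [0,0.054,0,0],
    [0,0.072,0,0],
    [0,0.088,0,0],
    [0,0.102,0,0],
    [0,0.112,0,0],
    [0,0.12,0,0]
  ]
}}

```text
time: 10.48
tool_pos: [0.4514, 0.2006, 0.0229]
ee_rot: [3.138, 0.002, 1.529]
wrist_force: [-0.0, -7.6, 2.0]
width: 0.0498
finger_force: 2.9
```

>>> {"fn": "arm_command", "kwargs": {
  "targets": [
    [0,0.005,0,0],
    [0,0.01,0,0]
  ]
}}

```text
time: 10.65
tool_pos: [0.4514, 0.2053, 0.0229]
ee_rot: [3.138, 0.003, 1.529]
wrist_force: [0.3, -6.4, 3.1]
width: 0.05
finger_force: 2.9
```

Run:
```python
from h import *
im=robot.snapshot("scene")[:,:,::-1].copy()
cv2.imwrite("pics/c3.png",cv2.resize(im[80:230,220:420],None,fx=4,fy=4,interpolation=cv2.INTER_CUBIC))
print(robot.get_obs()['tool_pos'])
```

```text
[0.45138957 0.20588297 0.02295225]
```

View pics/c3.png

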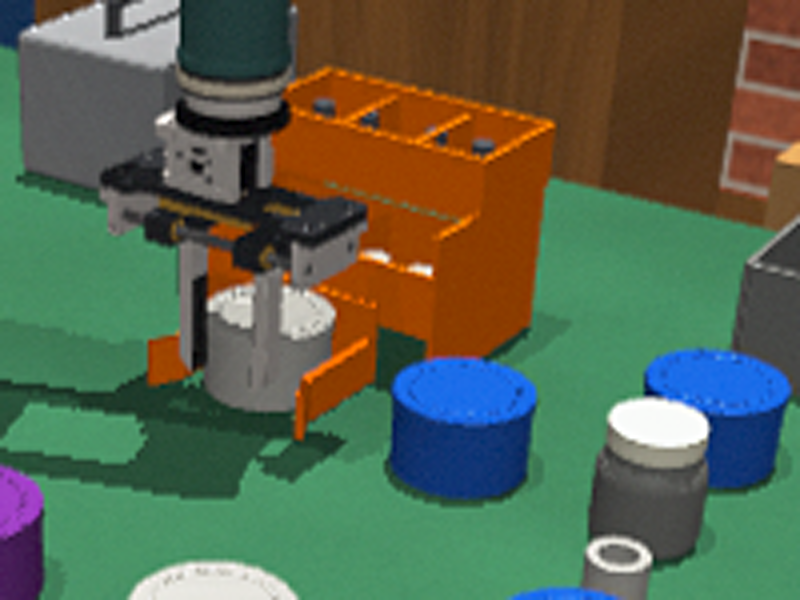

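The tin is between the rails at about crop px (270,345) and nearly at the stop. I'll creep on until the force jumps.

>>> {"fn": "arm_command", "kwargs": {
  "targets": [
    [0,0.004,0,0],
    [0,0.008,0,0]
  ]
}}

```text
time: 10.87
tool_pos: [0.4514, 0.2078, 0.0229]
ee_rot: [3.138, 0.006, 1.529]
wrist_force: [-0.4, -12.6, 6.0]
width: 0.0498
finger_force: 6.1
```

>>> {"fn": "arm_command", "kwargs": {
  "targets": [
    [0,0.003,0,0],
    [0,0.006,0,0]
  ]
}}

```text
time: 11.03
tool_pos: [0.4514, 0.2078, 0.023]
ee_rot: [3.138, 0.012, 1.529]
wrist_force: [-0.6, -20.4, 7.1]
width: 0.0498
finger_force: 8.8
```

The tin is seated: the tool stalled at y=0.2078 against an expected 0.2074, and the force rose to 20 N. I'll back off, lift, shut the fingers and go over the lid.

>>> {"fn": "arm_command", "kwargs": {
  "targets": [
    [0,-0.03,0,0],
    [0,-0.06,0,0],
    [0,-0.06,0.08,0],
    [0,-0.06,0.16,0],
    [0,-0.02,0.16,0],
    [0,0.05,0.16,0],
    [0.004,0.089,0.16,0],
    [0.004,0.089,0.16,0]
  ],
  "claw": 0.47
}}

```text
time: 11.7
tool_pos: [0.4525, 0.2619, 0.1029]
ee_rot: [3.138, -0.005, 1.532]
wrist_force: [0.4, 0.4, 0.3]
width: 0.0499
finger_force: 0.0
```

>>> {"fn": "arm_command", "kwargs": {
  "targets": [
    [0,0,0,0],
    [0,0,0,0],
    [0,0,0,0],
    [0,0,0,0],
    [0,0,0,0],
    [0,0,0,0]
  ],
  "claw": 1
}}

```text
time: 12.2
tool_pos: [0.4521, 0.2565, 0.1007]
ee_rot: [-3.142, 0.0, 1.526]
wrist_force: [0.0, 0.9, 0.2]
width: 0.0132
finger_force: 0.0
```

>>> {"fn": "arm_command", "kwargs": {
  "targets": [
    [0.002,-0.005,0,0],
    [0.002,-0.005,-0.03,0],
    [0.002,-0.005,-0.06,0],
    [0.002,-0.005,-0.074,0],
    [0.002,-0.005,-0.074,0]
  ]
}}

```text
time: 12.62
tool_pos: [0.4517, 0.2536, 0.0615]
ee_rot: [-3.138, 0.002, 1.527]
wrist_force: [-1.3, -1.1, -0.1]
width: 0.0003
finger_force: 0.0
```

>>> {"fn": "arm_command", "kwargs": {
  "targets": [
    [0,0,-0.005,0],
    [0,0,-0.01,0],
    [0,0,-0.015,0],
    [0,0,-0.02,0]
  ]
}}

```text
time: 12.95
tool_pos: [0.4538, 0.2548, 0.0556]
ee_rot: [3.14, -0.001, 1.527]
wrist_force: [-2.8, -0.6, 9.4]
width: 0.0002
finger_force: 4.6
```

>>> {"fn": "arm_command", "kwargs": {
  "targets": [
    [0,0,-0.004,0],
    [0,0,-0.008,0]
  ]
}}

```text
time: 13.12
tool_pos: [0.4538, 0.2548, 0.0523]
ee_rot: [3.139, -0.001, 1.528]
wrist_force: [-3.1, -1.2, 9.5]
width: 0.0007
finger_force: 4.6
```

>>> {"fn": "arm_command", "kwargs": {
  "targets": [
    [0,0,-0.003,0],
    [0,0,-0.006,0]
  ]
}}

```text
time: 13.28
tool_pos: [0.4539, 0.2549, 0.052]
ee_rot: [3.139, -0.001, 1.528]
wrist_force: [-9.9, -4.9, 26.9]
width: 0.0005
finger_force: 13.5
```

>>> {"fn": "arm_command", "kwargs": {
  "targets": [
    [0,0,-0.003,0],
    [0,0,-0.005,0]
  ]
}}

```text
time: 13.45
tool_pos: [0.454, 0.255, 0.0519]
ee_rot: [3.138, -0.001, 1.528]
wrist_force: [-12.9, -6.6, 35.3]
width: 0.0007
finger_force: 17.4
```

The lid bottomed out at 0.052 m with the force rising to 35 N, so it is home. I'll lift away and check.

>>> {"fn": "arm_command", "kwargs": {
  "targets": [
    [0,0,0.03,0],
    [0,0,0.1,0],
    [0,0,0.18,0],
    [0,0,0.26,0],
    [-0.08,-0.1,0.3,0],
    [-0.16,-0.18,0.3,0],
    [-0.22,-0.26,0.3,0],
    [-0.3,-0.34,0.3,0]
  ]
}}

```text
time: 14.12
tool_pos: [0.3446, 0.1296, 0.1942]
ee_rot: [3.139, -0.0, 1.529]
wrist_force: [0.8, -1.0, 0.8]
width: 0.0005
finger_force: 0.0
```

>>> {"fn": "arm_command", "kwargs": {
  "targets": [
    [-0.08,-0.08,0,0],
    [-0.16,-0.16,0,0],
    [-0.2,-0.2,0,0],
    [-0.2,-0.2,0,0]
  ]
}}

```text
time: 14.45
tool_pos: [0.2428, 0.0288, 0.1936]
ee_rot: [3.139, 0.002, 1.525]
wrist_force: [1.3, -0.4, 0.5]
width: 0.0005
finger_force: 0.0
```

Run:
```python
from h import *
im=robot.snapshot("top")[:,:,::-1].copy();cv2.imwrite("pics/top2.png",im)
s=robot.snapshot("scene")[:,:,::-1]
a=cv2.resize(im[110:300,70:430],(800,422),interpolation=cv2.INTER_CUBIC)
cv2.imwrite("pics/c4.png",a)
cv2.imwrite("pics/c5.png",cv2.resize(s[80:230,220:420],None,fx=4,fy=4,interpolation=cv2.INTER_CUBIC))
H,S,V=cv2.split(cv2.cvtColor(im,cv2.COLOR_BGR2HSV))
n,l,st,c=cv2.connectedComponentsWithStats(((S<70)&(V>120)).astype(np.uint8))
for i in range(1,n):
    if 100<st[i,4]<1100 and 100<st[i,1]<320: print(st[i],px2w("top",*c[i],.052)[:2].round(4))
```

```text
[283 111  14  59 482] [ 0.7709 -0.0861]
[217 131  13  14 110] [0.7871 0.1102]
[172 134  23  22 401] [0.7681 0.2266]
[391 156  21  21 368] [ 0.6914 -0.4074]
[316 163   5  49 204] [ 0.6367 -0.1643]
[272 171  34  34 899] [ 0.636  -0.0785]
[331 170  33  34 896] [ 0.6343 -0.2475]
[157 236  34  35 917] [0.4528 0.2551]
[  0 250  13  27 327] [0.436  0.7301]
```

View pics/c4.png

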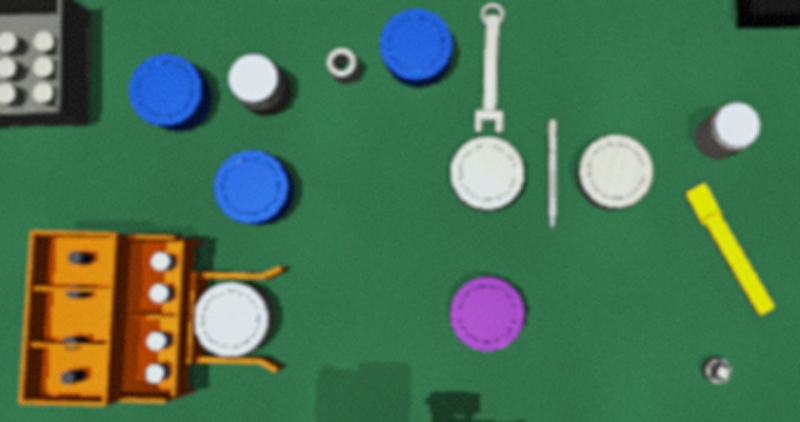

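View pics/c5.png

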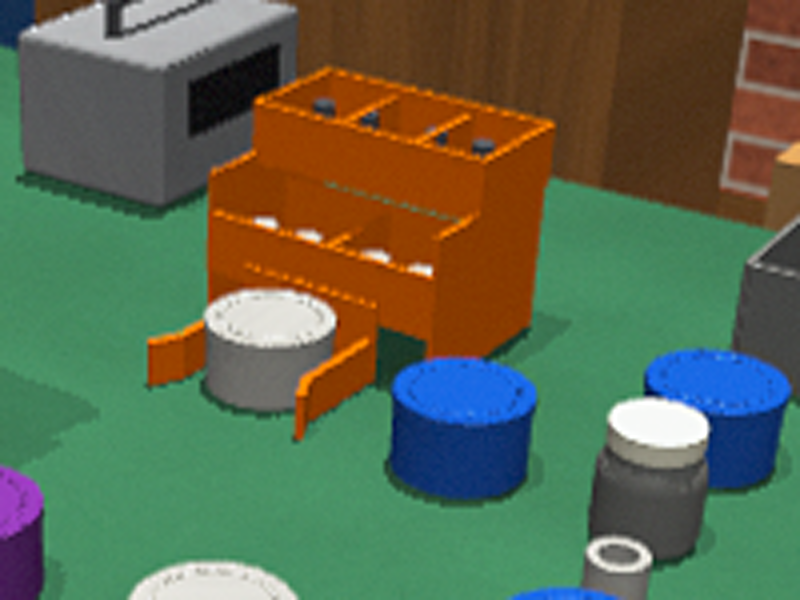

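The tin is at (0.453, 0.255) and the seat at (0.454, 0.254), so it touches the stop with its lid home. The bystanders' pixel positions are unchanged.

```bash
python3 -c "
from bench import robot
print(robot.close_job())"
```

```text
the job is handed in; nothing more can be done
None
```

The full tin (about 6.5 N of drag, against 0.9 N for the one other tin I nudged) is in the lowest bay against the stop with its lid pressed home. Both empties stand outside, the other things were not moved, and the job is handed in.

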